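# Move the sample pot and press its label holder home

## Task

Slide the covered pot across the warming station onto the free place, the one with the dark disc, without lifting it, and centre it on the disc. Then take the label holder from its rest, push it upright down behind the lip into the pocket directly behind the pot's new place, and press it fully home against the spring of the bar inside. Finish while still holding it pressed home, so that a colleague could drive the locking screw; do not let go, and leave everything else where it stands.

Things in the scene. Friction and masses are not known exactly. Their poses are not given: they have to be found in the camera images.
- station: fixed flat stainless warming station, 300 deep (x) by 400 wide (y), its flat top 40 above its origin (the centre of its underside). Its x axis points from the robot's side to the far side, y to the left. Two places for a pot, each a thin painted ring 136 across, lie at x -30, y +100 and -100 (within 4). All sizes here and below are in mm. A rail with one label pocket behind each place stands along the far side. May be turned up to 0.2 rad.
- mark_center (a point): centre of the free pot place: a flat dark disc 120 across, flush with the station's top, inside one of the two rings. The pot starts on the other ring. The point is at the level of the station's top.
- pot_mid (a point): covered stainless pot, lid fast on it, 126 across at the lid, 120 across at the foot, 0.4 to 0.9 kg; it stands on the station. This point lies on its axis, 43 above its foot (half-way up). A round black knob 24 across stands on the lid, from 50 to 86 above the foot (7 to 43 above this point).
- label_mid (a point): label holder: a white plate 6 thick (x) by 70 wide (y) by 60 tall with a grey grip block 12 thick (x) by 46 wide (y) by 30 tall on its top edge; 90 tall in all, 60 g, the same from both sides. This point is its centre, 45 above its lower edge; the grip block's centre is 30 above this point. It starts upright in a rest: a slot 8 wide and 25 deep whose floor is 5 above the table and whose walls end 30 above the table. z points up.
- pocket_left (a point): bottom centre of the label pocket behind the left (+y) pot place, at the level of the station's top; x runs across the slot, away from the robot, y along it. The pocket is open at the top: a lip on the robot's side and a wall behind it, 9 apart, 40 tall, both flared outwards above that to a mouth about 19 wide that ends 53 above this point; closed at both ends, 84 long inside. In it lies a sprung bar, whose top is 18 above this point when free and 8 when fully down.
- pocket_right (a point): the same for the pocket behind the right (-y) pot place.
- bar_left (a joint): travel of the sprung bar in the left pocket in m: 0 free (up), 0.010 fully down against its stop. It takes 3 N to start it and 9 N fully down; it springs back when let go.
- bar_right (a joint): the same for the right pocket.
- weight: small brass weight, 26 across, 30 tall, near the robot-side edge of the station's top; a bystander. Origin at the centre of its underside.
- jar: closed jar, 54 across, 75 tall, standing on the table; a bystander. Origin at the centre of its underside.
- beaker: open glass beaker, 68 across, 85 tall, on the table; a bystander. Origin at the centre of its underside.
- bottle: plastic bottle, 64 across, 150 tall, on the table; a bystander. Origin at the centre of its underside.
- bowl: steel bowl, 110 across, 45 tall, on the table; a bystander. Origin at the centre of its underside.
- can: metal can, 60 across, 100 tall, on the table; a bystander. Origin at the centre of its underside.
Mind the look-alikes: they are no part of the job. Leave any yellow look-alike of the part that bears pot_mid alone.

How it is judged:
On the way, in this order (a step that is already met when the one before it is completed fails the run):
1. the pot has been slid onto the disc (horizontal distance between pot_mid and mark_center below 0.018 m and z of pot_mid in the frame of station below 0.088 m and angle between pot_mid's own z axis and vertical below 0.05 rad), for 0.2 s.
2. the label holder is pressed home in the pocket behind the pot (((horizontal distance between mark_center and pocket_left below 0.16 m and value of joint bar_left above 0.007 m and contact force between label and bar_left above 4 N and horizontal distance between label_mid and pocket_left below 0.012 m and z of label_mid in the frame of pocket_left below 0.058 m and angle between the x axis of label_mid and the x axis of pocket_left, either way round below 0.12 rad) or (horizontal distance between mark_center and pocket_right below 0.16 m and value of joint bar_right above 0.007 m and contact force between label and bar_right above 4 N and horizontal distance between label_mid and pocket_right below 0.012 m and z of label_mid in the frame of pocket_right below 0.058 m and angle between the x axis of label_mid and the x axis of pocket_right, either way round below 0.12 rad)) and contact force between the fingers and label above 2 N), for 0.3 s.
At the end, for the whole second after the job is handed in: Pot upright within 18 mm of the disc's centre; label holder upright in the pocket behind it (within 12 mm of its centre, 0.12 rad), pressing the bar with over 4 N, the bar at least 7 of its 10 mm down, the fingers still on the label holder (all of step 1 and all of step 2); the arm keeps its last pose, push and grip.
It fails at once if the pot is lifted more than 8 mm off the station (z of pot_mid in the frame of station above 0.091 m).
It fails at once if the pot is tipped (angle between pot_mid's own z axis and vertical above 0.25 rad).
It fails at once if a bystander is moved more than 30 mm (distance of any of weight, jar, beaker, bottle, bowl, can from where it was at the start of the episode above 0.03 m).
It also fails if it takes over 61 s, if anything falls off the work surface, if the arm or the gripper's body presses on something with over 40 N, if the wrist force passes 120 N, or if a joint passes its speed limit or range.

## Robot

A 6-joint arm with a two-finger parallel gripper is mounted at the origin on the work surface. World frame = base frame: x ahead of the robot, y to its left, z up, the work surface at z = 0. Lengths are in m, angles in rad, forces in N, time in s.
With the tool pointing down it reaches from about 0.425 to 0.95 m from the base axis. Payload 3.5 kg.
Tool frame: the origin (TCP) lies between the finger pads; the fingertips stand 14 mm ahead of it and the grasp point (between the pads) lies 5 mm behind it; z points along the fingers, y is the line along which they close (so a half turn about z gives the same grasp; the last joint's range is limited). The gripper opens to 85 mm and grips with 20 to 120 N. Pads are 22 mm wide; open, the fingers measure 114 mm over their backs; the gripper's body (76 mm by 85 mm) begins 54 mm behind the grasp point. The pads swing forward as they close: fully open they stand 13 mm farther back than shut.
Start: joints at [1.063, 0.286, 1.577, -0, 1.279, -0.15], TCP at [0.236, 0.632, 0.245] pointing down, gripper open.
Joint ranges: [-2.77, 2.77], [-0.9, 2.22], [0.21, 2.48], [-1.53, 4.67], [0.24, 2.81], [-2.84, 2.84]. Speed limits (rad/s): [2.79, 2.79, 3.14, 3.14, 3.14, 3.14].

## Interface

Orientations are given as a unit quaternion [x, y, z, w].
In Python, from plant import * gives the robot as it stands.
- The arm moves only by the tool step_arm, never from a script. Its argument "commands" is a list of rows, each an object of numbers: "gripper": the gripper's target within -1 to 1 (shut at 1, half-way at 0, fully open at -1); "x", "y", "z": the shift along the tool's x, y, z in mm; "spin": the turn about the tool's z in degrees. A call has exactly 10 rows; each row shifts and turns the commanded pose from where the row before left it, along the tool's axes as they then stand; what a row does not reach is not made up. A row lasts 1/10 s, in which the tool goes at most 50 mm and 8.59 degrees, less where a joint would pass 70% of its speed; a pose out of reach is approached as far as the arm can. A call with a gripper value outside its range is refused whole. The fingers move at their own pace and stop on an object; "force" is the grip in N (left out, the last holds). Time passes only in rows, so rows that do not move let the fingers close, or fill a call up. It gives the time, the measured TCP pose, the force, the opening and the grip force at its end, in the units of the state.
- get_state(): the state, without advancing time (a new reading comes with each control period).
- read_camera(name): name is "scene" or "top" or "wrist"; returns a dict with "color" (384x512x3 uint8, red, green, blue), "z_map" (384x512 float32, m along the optical axis (not along the pixel's ray), 0 where there is no reading), "fx", "fy", "cx", "cy" (pixels), "eye" and "attitude" of the camera in the world; the wrist camera has in their place "mount" (4x4, takes a point from camera to tool coordinates, whose origin is the TCP and whose axes are the flange's). Camera axes: x right, y up, looking along -z (the intrinsics and any distortion apply to the point x, -y, -z); pixel columns grow to the right and rows downward; lengths in m; the calibration is good to about 2 mm. A picture is of the moment at which its call begins: read the wrist's pose just before it.
- sign_off(): hands the job in; it is judged then, once.
The state is a dict: "time": time; "qpos": joint angles; "dq": joint speeds; "joint_efforts": joint torques, N m; "eef_pos": TCP position; "tcp_rot": TCP orientation; "contact_force": force on the tool from outside, world axes, zero at the start; "wrist_torque": the same for the moment, N m; "opening": opening from 0.0 (shut) to 1.0 (fully open); "finger_force": force on a finger pad.
Only numpy, scipy, OpenCV 4.12 (cv2) and the standard library are available. Lean on these libraries where they do the work, as an engineer would, in place of code of your own. Each camera call takes 0.05 s, during which the arm holds its last target. There are 200 camera calls.

## Working session

There is one attempt and no reset: what is moved stays moved. The work goes in short steps, Python scripts to look and compute and a tool call to move; the robot and the scene stay as the last step left them, time stands still between calls to the robot, and variables do not carry over. Pictures are saved under pics/ and viewed, at most 10 in all, crops included, and the job is handed in when it is done.

Besides the shell and the picture viewer there is one more tool, called by a JSON object that holds its "fn" and its "kwargs". step_arm: Moves the arm, as the interface text tells. Its arguments: {"type":"object","properties":{"commands":{"type":"array"},"force":{"type":"number"}},"required":["commands"]}

```bash
mkdir -p pics; cat > h.py <<'E'
from plant import *
import numpy as np, cv2
from scipy.spatial.transform import Rotation as R
def snap(name):
    s=get_state(); c=read_camera(name)
    if 'mount' in c:
        T=np.eye(4);T[:3,:3]=R.from_quat(s['tcp_rot']).as_matrix();T[:3,3]=s['eef_pos']
        M=T@np.array(c['mount'])
    else:
        M=np.eye(4);a=np.array(c['attitude']);M[:3,:3]=a if a.shape==(3,3) else R.from_quat(a).as_matrix();M[:3,3]=c['eye']
    z=c['z_map'];v,u=np.mgrid[:z.shape[0],:z.shape[1]]
    P=np.stack([(u-c['cx'])/c['fx']*z,-(v-c['cy'])/c['fy']*z,-z],-1)@M[:3,:3].T+M[:3,3]
    P[z<=0]=np.nan
    return c['color'],P,M,c
def save(n,im): cv2.imwrite('pics/'+n,cv2.cvtColor(im,cv2.COLOR_RGB2BGR))
E
python3 - <<'E'
from h import *
s=get_state();print(s)
for n in('top','scene'):
    c,P,M,k=snap(n);save(n+'0.png',c);np.save(n+'0.npy',P);np.save(n+'c.npy',c);print(M.round(3).tolist(),[k[a] for a in('fx','fy','cx','cy')],[a for a in k])
E
```

```text
{'time': 0.0, 'qpos': array([ 1.06302442e+00,  2.87222162e-01,  1.57817777e+00, -1.27668245e-05,
        1.27859304e+00, -1.50000701e-01]), 'dq': array([ 8.06678234e-04,  8.07776268e-04,  2.31341330e-04,  1.49007116e-03,
       -2.02739523e-05,  6.81749086e-04]), 'joint_efforts': array([ 1.02975893e-03, -4.05977225e+01, -2.92629164e+01, -9.38706103e-05,
        5.83382905e-03,  9.47963628e-06]), 'eef_pos': array([0.23604545, 0.63171708, 0.24390905]), 'tcp_rot': array([ 1.77931123e-01,  9.84042212e-01, -1.13780743e-03, -3.81855356e-04]), 'contact_force': array([ 0.05908741, -0.41112656,  0.14493268]), 'wrist_torque': array([-0.05697474,  0.02097294,  0.00043672]), 'finger_force': 0.0, 'opening': 0.9986838633623432}
[[0.027, 0.999, -0.045, 0.421], [-1.0, 0.027, -0.005, -0.007], [-0.004, 0.045, 0.999, 1.209], [0.0, 0.0, 0.0, 1.0]] [350.5332544061928, 350.5332544061928, 259.0978070904897, 193.86326984661537] ['color', 'z_map', 'fx', 'fy', 'cx', 'cy', 'eye', 'attitude']
[[0.577, -0.47, 0.668, 1.305], [0.816, 0.355, -0.456, -0.572], [-0.023, 0.808, 0.588, 0.808], [0.0, 0.0, 0.0, 1.0]] [440.36556132777633, 440.36556132777633, 257.715912300828, 186.6689895602239] ['color', 'z_map', 'fx', 'fy', 'cx', 'cy', 'eye', 'attitude']
```

View pics/top0.png

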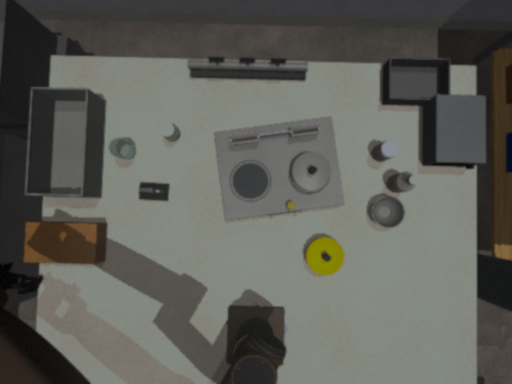

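View pics/scene0.png

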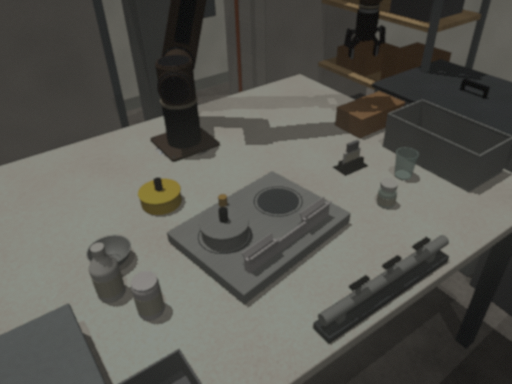

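The top view shows the station (215–343, 118–220), with the free dark disc on the left place (250,181). The pot's knob is at (312,170), the label rest at (154,191) and the brass weight at (291,205). The yellow look-alike at (325,256) is to be left alone. The scene view confirms this layout.

```bash
python3 - <<'E'
from h import *
P=np.load('top0.npy');c=np.load('topc.npy').astype(int)
g=c.sum(2)
def box(u0,u1,v0,v1):
    m=np.zeros(g.shape,bool);m[v0:v1,u0:u1]=1;return m
Z=P[...,2]
print('table z',np.nanmedian(Z[280:300,300:400]),'station z',np.nanmedian(Z[196:206,230:280]))
# disc: dark
roi=box(228,273,158,204)
h,_=np.histogram(g[roi],20);print(h,_[[0,-1]])
t,_=cv2.threshold(g[roi].astype(np.float32).clip(0,255*3).astype(np.uint16).astype(np.float32)[:,None].astype(np.uint8) if g[roi].max()<256 else (g[roi]//3).astype(np.uint8)[:,None],0,255,cv2.THRESH_OTSU)
d=((g//3)<t+1)&roi if g[roi].max()>=256 else (g<t)&roi
n,l,st,ce=cv2.connectedComponentsWithStats(d.astype(np.uint8));k=1+np.argmax(st[1:,4]);print('disc',st[k],ce[k],np.nanmean(P[l==k],0),np.ptp(P[l==k],axis=0))
# station top outline via height
m=box(205,350,110,225)&(Z>0.025)&(Z<0.05)
pts=P[m][:,:2].astype(np.float32);r=cv2.minAreaRect(pts);print('station rect',r)
# lid
m=box(285,335,145,198)&(Z>0.075)&(Z<0.100);q=P[m];print('lid',cv2.minEnclosingCircle(q[:,:2].astype(np.float32)),np.median(q[:,2]),q.mean(0),m.sum())
m=box(295,330,155,190)&(Z>0.112);q=P[m];print('knob',q.mean(0),q[:,2].max(),m.sum(),np.ptp(q,axis=0))
# rail
m=box(220,325,115,155)&(Z>0.065);q=P[m];print('rail',cv2.minAreaRect(q[:,:2].astype(np.float32)),q.mean(0),q[:,2].max(),m.sum())
# label
m=box(135,172,175,208)&(Z>0.012);q=P[m];print('rest',cv2.minAreaRect(q[:,:2].astype(np.float32)),q.mean(0))
m=box(135,172,175,208)&(Z>0.07);q=P[m];print('label',cv2.minAreaRect(q[:,:2].astype(np.float32)),q.mean(0),q[:,2].max(),m.sum())
c8=np.load('topc.npy')
save('crop1.png',np.hstack([cv2.resize(c8[110:215,215:345],None,fx=4,fy=4,interpolation=2),cv2.resize(c8[175:210,135:172],(222,420),interpolation=2)]))
E
```

```text
table z -0.000427114074159185 station z 0.03949383537590623
[210 598  60  30  25  15  11  26  11  17  41  77 123  90  82  61  77 208
 198 110] [168. 345.]
disc [233 163  35  36 983] [249.97151577 180.40284842] [0.51829982 0.03028251 0.04023793] [nan nan nan]
station rect ((0.5608887672424316, -0.06540977954864502), (0.3087978959083557, 0.4008958339691162), 9.435297012329102)
lid ((0.5526807308197021, -0.1676921844482422), 0.06306376308202744) 0.08784214225141151 [ 0.55169397 -0.16719368  0.08777188] 1129
knob [ 0.55183262 -0.16672208  0.12479391] 0.12906254130160422 46 [0.01872609 0.02061528 0.01410049]
rail ((0.6502350568771362, -0.04840879142284393), (0.10022717714309692, 0.2958860397338867), 1.9889522790908813) [ 0.66487743 -0.05881719  0.08471764] 0.09647330002054466 592
rest ((0.4769648611545563, 0.36069580912590027), (0.08617367595434189, 0.032927315682172775), 86.5468521118164) [0.4758171  0.35526151 0.04710531]
label ((0.47663432359695435, 0.35979199409484863), (0.0459345206618309, 0.011781509965658188), 88.18885040283203) [0.47637612 0.3572204  0.09202064] 0.09902860758657717 65
```

View pics/crop1.png

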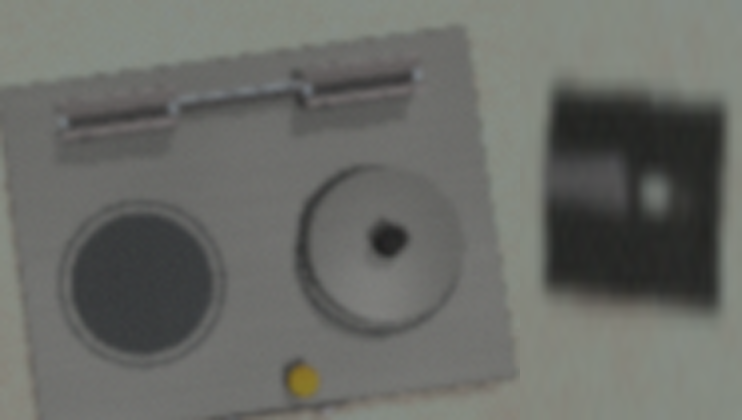

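{"fn": "step_arm", "kwargs": {"commands": [{"gripper":-1,"spin":-7.5},{"gripper":-1,"spin":-7.5},{"gripper":-1,"spin":-7.5},{"gripper":-1,"spin":-7.5},{"gripper":-1,"x":-9,"y":-42},{"gripper":-1,"x":-9,"y":-42},{"gripper":-1,"x":-9,"y":-42},{"gripper":-1,"x":-9,"y":-42},{"gripper":-1,"x":-9,"y":-42},{"gripper":-1,"x":-9,"y":-42}], "force": 40}}

```text
invalid input
```

{"fn": "step_arm", "kwargs": {"commands": [{"gripper":-1,"x":-9,"y":-42},{"gripper":-1,"x":-9,"y":-42},{"gripper":-1,"x":-9,"y":-42},{"gripper":-1,"x":-9,"y":-42},{"gripper":-1,"x":-9,"y":-42},{"gripper":-1,"x":-9,"y":-42},{"gripper":-1,"x":-9,"y":-42},{"gripper":-1,"x":-9,"y":-42},{"gripper":-1,"x":-9,"y":-42},{"gripper":-1,"x":-9,"y":-42}]}}

```text
invalid input
```

{"fn": "step_arm", "kwargs": {"commands": [{"gripper":-1,"x":0,"y":0,"z":0,"spin":-7.5},{"gripper":-1,"x":0,"y":0,"z":0,"spin":-7.5},{"gripper":-1,"x":0,"y":0,"z":0,"spin":-7.5},{"gripper":-1,"x":0,"y":0,"z":0,"spin":-7.5},{"gripper":-1,"x":-9,"y":-42,"z":0,"spin":0},{"gripper":-1,"x":-9,"y":-42,"z":0,"spin":0},{"gripper":-1,"x":-9,"y":-42,"z":0,"spin":0},{"gripper":-1,"x":-9,"y":-42,"z":0,"spin":0},{"gripper":-1,"x":-9,"y":-42,"z":0,"spin":0},{"gripper":-1,"x":-9,"y":-42,"z":0,"spin":0}], "force": 40}}

```text
time: 1.1
eef_pos: [0.3312, 0.3908, 0.2448]
tcp_rot: [-0.083, 0.997, -0.0, -0.0]
contact_force: [0.8, -0.0, 0.1]
opening: 1.002
finger_force: 0.0
```

{"fn": "step_arm", "kwargs": {"commands": [{"gripper":-1,"x":-9,"y":-42,"z":0,"spin":0},{"gripper":-1,"x":-9,"y":-42,"z":0,"spin":0},{"gripper":-1,"x":-9,"y":-42,"z":0,"spin":0},{"gripper":-1,"x":-9,"y":-42,"z":0,"spin":0},{"gripper":-1,"x":-9,"y":-42,"z":0,"spin":0},{"gripper":-1,"x":-9,"y":-42,"z":0,"spin":0},{"gripper":-1,"x":-9,"y":-42,"z":0,"spin":0},{"gripper":-1,"x":-9,"y":-42,"z":0,"spin":0},{"gripper":-1,"x":-9,"y":-42,"z":0,"spin":0},{"gripper":-1,"x":-9,"y":-42,"z":0,"spin":0}]}}

```text
time: 2.1
eef_pos: [0.4893, -0.0085, 0.245]
tcp_rot: [-0.083, 0.997, 0.0, -0.0]
contact_force: [0.3, -0.0, 0.4]
opening: 1.0
finger_force: 0.0
```

{"fn": "step_arm", "kwargs": {"commands": [{"gripper":-1,"x":-9,"y":-42,"z":0,"spin":0},{"gripper":-1,"x":-9,"y":-42,"z":0,"spin":0},{"gripper":-1,"x":-9,"y":-42,"z":0,"spin":0},{"gripper":-1,"x":-9,"y":-42,"z":0,"spin":0},{"gripper":-1,"x":0,"y":0,"z":10,"spin":0},{"gripper":-1,"x":0,"y":0,"z":10,"spin":0},{"gripper":-1,"x":0,"y":0,"z":10,"spin":0},{"gripper":-1,"x":0,"y":0,"z":0,"spin":0},{"gripper":-1,"x":0,"y":0,"z":0,"spin":0},{"gripper":-1,"x":0,"y":0,"z":0,"spin":0}]}}

```text
time: 3.1
eef_pos: [0.5527, -0.1658, 0.216]
tcp_rot: [-0.083, 0.997, -0.0, 0.0]
contact_force: [-0.3, -0.1, -0.2]
opening: 1.001
finger_force: 0.0
```

```bash
python3 - <<'E'
from h import *
c,P,M,k=snap('wrist');save('w1.png',c);print(get_state()['eef_pos'],M.round(3).tolist())
np.save('w1.npy',P)
Z=P[...,2]
m=(Z>0.118)&(Z<0.135)&(abs(P[...,0]-.552)<.04)&(abs(P[...,1]+.167)<.04);q=P[m];print('knob',q.mean(0),np.ptp(q,axis=0),m.sum())
m=(Z>0.078)&(Z<0.1)&(abs(P[...,0]-.552)<.09)&(abs(P[...,1]+.167)<.09);q=P[m]
if len(q):print('lid',cv2.minEnclosingCircle(q[:,:2].astype(np.float32)),q.mean(0),m.sum())
E
```

```text
[ 0.55281914 -0.16601959  0.21614807] [[-0.166, -0.946, -0.279, 0.483], [0.986, -0.159, -0.047, -0.179], [0.0, -0.283, 0.959, 0.346], [0.0, 0.0, 0.0, 1.0]]
knob [ 0.55241871 -0.16662151  0.12648249] [0.02296294 0.02328597 0.0114644 ] 609
lid ((0.5539073944091797, -0.16642402112483978), 0.06299114972352982) [ 0.54912837 -0.16712152  0.08956582] 11240
```

View pics/w1.png

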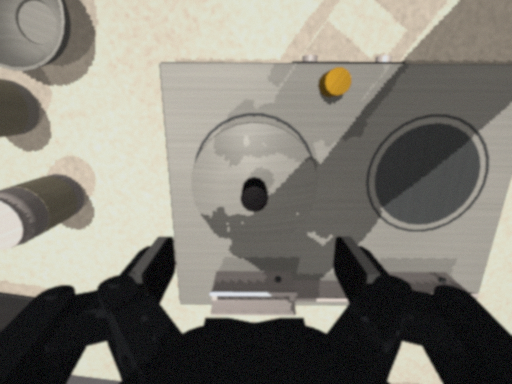

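The wrist view shows the knob at (254,194), centred under the gripper, with the disc at (427,173) and the weight at (337,81). The measured knob agrees with the TCP to within 1 mm, so I descend and grip.

{"fn": "step_arm", "kwargs": {"commands": [{"gripper":-1,"x":0,"y":0,"z":20,"spin":0},{"gripper":-1,"x":0,"y":0,"z":20,"spin":0},{"gripper":-1,"x":0,"y":0,"z":20,"spin":0},{"gripper":-1,"x":0,"y":0,"z":15,"spin":0},{"gripper":-1,"x":0,"y":0,"z":15,"spin":0},{"gripper":-1,"x":0,"y":0,"z":10,"spin":0},{"gripper":-1,"x":0,"y":0,"z":0,"spin":0},{"gripper":0.2,"x":0,"y":0,"z":0,"spin":0},{"gripper":0.4,"x":0,"y":0,"z":0,"spin":0},{"gripper":1,"x":0,"y":0,"z":0,"spin":0}], "force": 40}}

```text
time: 4.15
eef_pos: [0.5531, -0.1668, 0.1164]
tcp_rot: [-0.083, 0.997, -0.001, 0.001]
contact_force: [0.3, -0.2, 0.2]
opening: 0.514
finger_force: 0.0
```

```bash
python3 - <<'E'
from h import *
s=get_state();print(s['eef_pos'],s['opening'],s['finger_force'])
P=np.load('w1.npy');c=cv2.imread('pics/w1.png')
# disc in world grid: rectify the station top, find ring by ellipse/circle fit
g=cv2.cvtColor(c,cv2.COLOR_BGR2GRAY)
e=cv2.Canny(cv2.GaussianBlur(g,(3,3),0),15,40)>0
ctr=np.array([.5185,.030])
q=P[e&(abs(P[...,2]-.04)<.006)][:,:2]
from scipy.optimize import least_squares
for r0 in(.060,.068):
    x=np.array([*ctr,r0])
    for tol in(.008,.004,.003):
        d=np.hypot(*(q-x[:2]).T);w=q[abs(d-x[2])<tol]
        x=least_squares(lambda x:np.hypot(*(w-x[:2]).T)-x[2],x,loss='soft_l1',f_scale=.001).x
    print(r0,x,len(w))
E
```

```text
[ 0.55312523 -0.16682176  0.11635696] 0.5144099199806428 0.0
0.06 [0.51588639 0.03057398 0.06371575] 473
0.068 [0.5196005  0.02987859 0.06747765] 729
```

{"fn": "step_arm", "kwargs": {"commands": [{"gripper":1,"x":0,"y":0,"z":0,"spin":0},{"gripper":1,"x":0,"y":0,"z":0,"spin":0},{"gripper":1,"x":0,"y":0,"z":0,"spin":0},{"gripper":1,"x":0,"y":0,"z":0,"spin":0},{"gripper":1,"x":0,"y":0,"z":0,"spin":0},{"gripper":1,"x":0,"y":5,"z":0,"spin":0},{"gripper":1,"x":0,"y":5,"z":0,"spin":0},{"gripper":1,"x":0,"y":10,"z":0,"spin":0},{"gripper":1,"x":0,"y":10,"z":0,"spin":0},{"gripper":1,"x":0,"y":10,"z":0,"spin":0}], "force": 40}}

```text
time: 5.15
eef_pos: [0.547, -0.1287, 0.1163]
tcp_rot: [-0.083, 0.997, -0.002, 0.002]
contact_force: [0.4, -5.9, 2.8]
opening: 0.262
finger_force: 40.1
```

{"fn": "step_arm", "kwargs": {"commands": [{"gripper":1,"x":0,"y":15,"z":0,"spin":0},{"gripper":1,"x":0,"y":18,"z":0,"spin":0},{"gripper":1,"x":0,"y":18,"z":0,"spin":0},{"gripper":1,"x":0,"y":18,"z":0,"spin":0},{"gripper":1,"x":0,"y":18,"z":0,"spin":0},{"gripper":1,"x":0,"y":18,"z":0,"spin":0},{"gripper":1,"x":0,"y":18,"z":0,"spin":0},{"gripper":1,"x":0,"y":18,"z":0,"spin":0},{"gripper":1,"x":0,"y":12,"z":0,"spin":0},{"gripper":1,"x":0,"y":7,"z":0,"spin":0}]}}

```text
time: 6.15
eef_pos: [0.5204, 0.0303, 0.1162]
tcp_rot: [-0.084, 0.997, -0.002, 0.001]
contact_force: [1.1, -6.2, 4.1]
opening: 0.269
finger_force: 40.3
```

{"fn": "step_arm", "kwargs": {"commands": [{"gripper":1,"x":0,"y":0,"z":0,"spin":0},{"gripper":1,"x":0,"y":0,"z":0,"spin":0},{"gripper":1,"x":0,"y":0,"z":0,"spin":0},{"gripper":0,"x":0,"y":0,"z":0,"spin":0},{"gripper":0,"x":0,"y":0,"z":0,"spin":0},{"gripper":0,"x":0,"y":0,"z":0,"spin":0},{"gripper":0,"x":0,"y":0,"z":0,"spin":0},{"gripper":0,"x":0,"y":0,"z":-20,"spin":0},{"gripper":0,"x":0,"y":0,"z":-40,"spin":0},{"gripper":0,"x":0,"y":0,"z":-40,"spin":0}]}}

```text
time: 7.15
eef_pos: [0.5185, 0.0309, 0.2151]
tcp_rot: [-0.083, 0.997, 0.0, -0.002]
contact_force: [0.7, -0.4, -0.5]
opening: 0.503
finger_force: 0.0
```

```bash
python3 - <<'E'
from h import *
print(get_state()['eef_pos'])
for n in ('wrist','top'):
    c,P,M,k=snap(n);save(n+'2.png',c)
    Z=P[...,2];h=np.hypot(P[...,0]-.519,P[...,1]-.03)
    m=(Z>0.08)&(Z<0.1)&(h<.09);q=P[m];print(n,'lid',cv2.minEnclosingCircle(q[:,:2].astype(np.float32)),q.mean(0),m.sum())
    m=(Z>0.118)&(Z<0.135)&(h<.04);q=P[m];print('knob',q.mean(0),m.sum())
    if n=='wrist': # rail, label pocket
        a=P-[.519,.03,0]; X=a[...,0]*.986+a[...,1]*.166; Y=-a[...,0]*.166+a[...,1]*.986
        m=(X>.08)&(X<.17)&(abs(Y)<.06)&(Z>.055)
        print('rail X hist',m.sum(),np.nanmin(X[m]) if m.any() else 0,np.nanmax(X[m]) if m.any() else 0)
E
```

```text
[0.51853863 0.03086589 0.21512098]
wrist lid ((0.5213345289230347, 0.030770426616072655), 0.06290130317211151) [0.51640117 0.02995814 0.08954661] 11171
knob [0.51995409 0.03057447 0.12651984] 612
rail X hist 3205 0.12004703760082108 0.15289982475464414
top lid ((0.5109899044036865, 0.028721418231725693), 0.061246681958436966) [0.49275996 0.03976998 0.08819625] 288
knob [nan nan nan] 0<stdin>:7: RuntimeWarning: Mean of empty slice.
  ret = um.true_divide(
```

{"fn": "step_arm", "kwargs": {"commands": [{"gripper":-1,"x":0,"y":0,"z":-15,"spin":0},{"gripper":-1,"x":-20,"y":0,"z":0,"spin":0},{"gripper":-1,"x":-20,"y":0,"z":0,"spin":0},{"gripper":-1,"x":-20,"y":0,"z":0,"spin":0},{"gripper":-1,"x":-20,"y":0,"z":0,"spin":0},{"gripper":-1,"x":-20,"y":0,"z":0,"spin":0},{"gripper":-1,"x":-20,"y":0,"z":0,"spin":0},{"gripper":-1,"x":0,"y":0,"z":0,"spin":0},{"gripper":-1,"x":0,"y":0,"z":0,"spin":0},{"gripper":-1,"x":0,"y":0,"z":0,"spin":0}]}}

```text
time: 8.25
eef_pos: [0.6368, 0.0505, 0.2296]
tcp_rot: [-0.083, 0.997, 0.0, -0.001]
contact_force: [-0.7, -0.2, -0.5]
opening: 1.002
finger_force: 0.0
```

```bash
python3 - <<'E'
from h import *
print(get_state()['eef_pos'])
c,P,M,k=snap('wrist');np.save('w3.npy',P)
save('w3.png',c)
a=P-[.519,.03,0]; X=a[...,0]*.986+a[...,1]*.166; Y=-a[...,0]*.166+a[...,1]*.986;Z=P[...,2]
m=(X>.08)&(X<.18)&(Y>-.08)&(Y<.08)&(Z>.085)&(Z<.11)
q=np.c_[X[m],Y[m],Z[m]]
print(len(q),np.nanmax(q[:,2]))
H,xe,ye=np.histogram2d(q[:,0],q[:,1],bins=[np.arange(.1,.18,.002),np.arange(-.08,.081,.008)])
for i in range(len(H)):
    if H[i].sum(): print(round(xe[i],3),H[i].astype(int))
E
```

```text
[0.63680395 0.05054467 0.22959655]
1470 0.0960194036331864
0.12 [0 0 0 0 8 8 7 9 8 8 8 7 8 0 0 0 0 0 0 0]
0.122 [ 0  0  0  0 16 17 16 18 16 17 16 14 17 16 17 14  0  0  0  0]
0.124 [ 0  0  0  1 16 14 11 13 15 15 16 14 15 16 15 14  0  0  0  0]
0.126 [0 0 0 0 3 4 8 4 5 6 6 5 8 5 7 6 0 0 0 0]
0.128 [0 0 0 0 5 3 2 3 3 3 2 3 1 3 3 4 0 0 0 0]
0.13 [0 0 0 0 0 1 1 2 2 1 1 1 3 2 4 1 0 0 0 0]
0.142 [0 0 0 0 5 8 7 6 9 5 5 6 6 4 5 2 0 0 0 0]
0.144 [ 0  0  0  3 23 23 21 22 18 23 21 22 20 21 21 17  0  0  0  0]
0.146 [ 0  0  0  0 23 22 20 25 19 26 22 26 19 24 23 23  0  0  0  0]
0.148 [ 0  0  0  0 14 12 16 14 16 14 13 15 19 14 17 15  0  0  0  0]
0.15 [ 0  0  0  0  8  7  8  8  7  8  9 12  8  8 12  7  0  0  0  0]
0.152 [0 0 0 0 0 0 0 0 0 0 4 4 8 6 4 7 0 0 0 0]
```

View pics/w3.png

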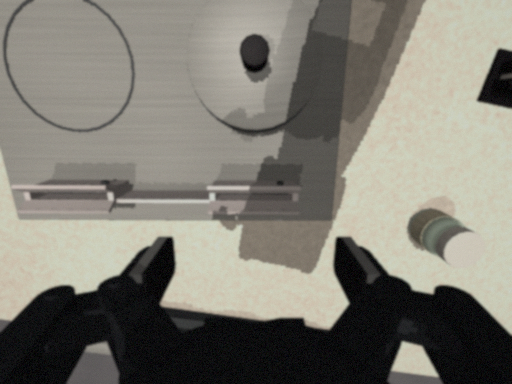

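```bash
python3 - <<'E'
from h import *
P=np.load('w3.npy')
a=P-[.519,.03,0]; X=a[...,0]*.986+a[...,1]*.166; Y=-a[...,0]*.166+a[...,1]*.986;Z=P[...,2]
m0=(abs(Y)<.036)&(X>.105)&(X<.17)
for z in np.arange(.042,.100,.003):
    m=m0&(Z>=z)&(Z<z+.003)
    f=lambda s:(len(s),)+tuple((np.percentile(s,[2,25,50,75,98])*1000).round(1)) if len(s)>3 else len(s)
    print(round(z,3),'lip',f(X[m&(X<.133)]),'wall',f(X[m&(X>=.133)]))
for n,s in(('lip',(X>.12)&(X<.126)),('wall',(X>.1435)&(X<.152))):
    m=m0&s&(Z>.088);pf=np.polyfit(Y[m],X[m],1);print(n,pf)
# image rows median column profile
import scipy
u=np.arange(220,290,1)
for v in range(178,222,1): 
    print(v,(np.nanmedian(X[v,220:290])*1000).round(1),(np.nanmedian(Z[v,220:290])*1000).round(1),int(np.median(cv2.imread('pics/w3.png',0)[v,220:290])))
E
```

```text
0.042 lip (148, np.float64(105.6), np.float64(112.8), np.float64(120.1), np.float64(127.6), np.float64(128.6)) wall 0
0.045 lip (21, np.float64(127.7), np.float64(127.9), np.float64(128.0), np.float64(128.1), np.float64(128.5)) wall 0
0.048 lip (53, np.float64(127.9), np.float64(128.1), np.float64(128.2), np.float64(128.4), np.float64(128.6)) wall 0
0.051 lip (21, np.float64(128.3), np.float64(128.4), np.float64(128.4), np.float64(128.6), np.float64(128.8)) wall 0
0.054 lip (33, np.float64(127.8), np.float64(128.1), np.float64(128.2), np.float64(128.3), np.float64(128.3)) wall (16, np.float64(140.9), np.float64(141.0), np.float64(141.2), np.float64(141.3), np.float64(141.4))
0.057 lip (57, np.float64(124.5), np.float64(128.1), np.float64(128.2), np.float64(128.4), np.float64(128.5)) wall (124, np.float64(138.8), np.float64(139.1), np.float64(140.3), np.float64(141.3), np.float64(141.7))
0.06 lip (32, np.float64(124.7), np.float64(127.9), np.float64(128.4), np.float64(128.5), np.float64(128.7)) wall (39, np.float64(138.5), np.float64(141.0), np.float64(141.1), np.float64(141.6), np.fl
[... 2286 characters left out ...]
.3 54.2 79
184 128.2 58.9 77
185 128.2 63.5 84
186 121.6 92.4 97
187 122.5 93.0 109
188 123.3 93.9 111
189 124.3 94.2 105
190 125.6 93.2 98
191 127.8 89.2 89
192 130.3 84.6 83
193 138.8 59.8 70
194 140.4 58.5 66
195 141.3 59.5 70
196 141.4 63.4 72
197 141.3 67.3 74
198 141.3 71.1 73
199 141.3 74.7 76
200 141.2 78.5 83
201 141.4 81.5 89
202 142.1 82.6 90
203 142.8 83.9 90
204 143.6 85.1 90
205 144.2 86.6 90
206 144.9 87.9 90
207 145.6 89.1 90
208 146.3 90.3 89
209 147.0 91.5 89
210 147.7 92.7 90
211 148.3 94.0 96
212 149.3 94.4 103
213 150.8 93.4 103
214 171.4 42.6 95
215 173.3 41.3 88
216 174.8 41.0 86
217 176.1 41.1 86
218 177.4 41.3 88
219 178.8 41.2 91
220 180.5 40.3 104
221 198.1 1.2 117
```

The view shows the left pocket open at (210–298, 185–212). Its back wall's inner face is at X = 141 mm and the lip's outer face at 128 mm, measured from the disc centre, which puts the slot centre at about 137 mm. That puts pocket_left near (0.654, 0.053) with yaw about 9.3°. Next is the label.

{"fn": "step_arm", "kwargs": {"commands": [{"gripper":-1,"x":0,"y":0,"z":-10,"spin":8.5},{"gripper":-1,"x":0,"y":0,"z":0,"spin":8.5},{"gripper":-1,"x":0,"y":0,"z":0,"spin":8.5},{"gripper":-1,"x":0,"y":0,"z":0,"spin":8.5},{"gripper":-1,"x":0,"y":0,"z":0,"spin":8.5},{"gripper":-1,"x":0,"y":0,"z":0,"spin":8.5},{"gripper":-1,"x":0,"y":0,"z":0,"spin":8.5},{"gripper":-1,"x":0,"y":0,"z":0,"spin":8.5},{"gripper":-1,"x":0,"y":0,"z":0,"spin":8.5},{"gripper":-1,"x":0,"y":0,"z":0,"spin":8.5}]}}

```text
time: 9.3
eef_pos: [0.6371, 0.0505, 0.2405]
tcp_rot: [0.615, 0.789, -0.0, -0.0]
contact_force: [-0.7, -0.7, -0.4]
opening: 1.005
finger_force: 0.0
```

{"fn": "step_arm", "kwargs": {"commands": [{"gripper":-1,"x":0,"y":0,"z":0,"spin":8.5},{"gripper":-1,"x":0,"y":0,"z":0,"spin":8.5},{"gripper":-1,"x":38,"y":-22,"z":0,"spin":0},{"gripper":-1,"x":38,"y":-22,"z":0,"spin":0},{"gripper":-1,"x":38,"y":-22,"z":0,"spin":0},{"gripper":-1,"x":38,"y":-22,"z":0,"spin":0},{"gripper":-1,"x":38,"y":-22,"z":0,"spin":0},{"gripper":-1,"x":38,"y":-22,"z":0,"spin":0},{"gripper":-1,"x":38,"y":-22,"z":0,"spin":0},{"gripper":-1,"x":36,"y":-20,"z":0,"spin":0}]}}

```text
time: 10.3
eef_pos: [0.4754, 0.361, 0.2407]
tcp_rot: [0.722, 0.692, 0.0, 0.0]
contact_force: [0.0, 1.2, 0.3]
opening: 0.997
finger_force: 0.0
```

{"fn": "step_arm", "kwargs": {"commands": [{"gripper":-1,"x":0,"y":0,"z":20,"spin":0},{"gripper":-1,"x":0,"y":0,"z":20,"spin":0},{"gripper":-1,"x":0,"y":0,"z":0,"spin":0},{"gripper":-1,"x":0,"y":0,"z":0,"spin":0},{"gripper":-1,"x":0,"y":0,"z":0,"spin":0},{"gripper":-1,"x":0,"y":0,"z":0,"spin":0},{"gripper":-1,"x":0,"y":0,"z":0,"spin":0},{"gripper":-1,"x":0,"y":0,"z":0,"spin":0},{"gripper":-1,"x":0,"y":0,"z":0,"spin":0},{"gripper":-1,"x":0,"y":0,"z":0,"spin":0}]}}

```text
time: 11.3
eef_pos: [0.4772, 0.3598, 0.2004]
tcp_rot: [0.722, 0.691, 0.0, 0.0]
contact_force: [-0.1, -0.7, -0.1]
opening: 1.003
finger_force: 0.0
```

```bash
python3 - <<'E'
from h import *
s=get_state();Rm=R.from_quat(s['tcp_rot']).as_matrix();print(s['eef_pos'],'yang',np.degrees(np.arctan2(Rm[1,1],Rm[0,1])),Rm[:,2],s['qpos'])
c,P,M,k=snap('wrist');save('w4.png',c)
Z=P[...,2];h=np.hypot(P[...,0]-.4766,P[...,1]-.36)
for z0,z1 in((.088,.104),(.02,.04),(.07,.104)):
    m=(Z>z0)&(Z<z1)&(h<.06);q=P[m];print(z0,m.sum())
    if len(q)>5:print(cv2.minAreaRect(q[:,:2].astype(np.float32)),np.median(q,0),q.max(0),q.min(0))
E
```

```text
[0.47723939 0.35982406 0.20038613] yang -2.5024155852626757 [ 3.33486536e-05  1.34930628e-05 -9.99999999e-01] [ 4.76408692e-01  1.58418136e-01  1.81266860e+00 -3.58636567e-06
  1.17047009e+00  5.20085480e-01]
0.088 641
((0.4785482585430145, 0.36173999309539795), (0.04592518508434296, 0.011176965199410915), 87.70435333251953) [0.4787131  0.363109   0.09610523] [0.48503045 0.38478353 0.09851068] [0.47217777 0.33872108 0.08972569]
0.02 1303
((0.4787916839122772, 0.36262843012809753), (0.0858083963394165, 0.031718287616968155), 88.28275299072266) [0.4844932  0.37235172 0.03106426] [0.49583715 0.40589654 0.03852115] [0.46192374 0.32008512 0.02357961]
0.07 690
((0.4785393476486206, 0.36173194646835327), (0.04590141773223877, 0.011541873216629028), 87.24981689453125) [0.47873993 0.36459877 0.09602755] [0.48536653 0.38478353 0.09851068] [0.47217777 0.33872108 0.07092843]
```

View pics/w4.png

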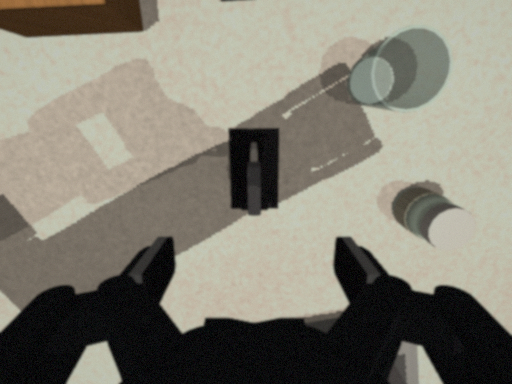

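The wrist view shows the label's grip block at (254,180) over its rest, clear of the jar (437,215) and beaker (400,75). Its centre measures (0.4786, 0.3617), block top z 0.096, as expected. Descend and grip.

{"fn": "step_arm", "kwargs": {"commands": [{"gripper":-1,"x":2,"y":1.3,"z":20,"spin":0},{"gripper":-1,"x":0,"y":0,"z":25,"spin":0},{"gripper":-1,"x":0,"y":0,"z":25,"spin":0},{"gripper":-1,"x":0,"y":0,"z":20,"spin":0},{"gripper":-1,"x":0,"y":0,"z":20,"spin":0},{"gripper":-1,"x":0,"y":0,"z":14,"spin":0},{"gripper":-1,"x":0,"y":0,"z":0,"spin":0},{"gripper":0,"x":0,"y":0,"z":0,"spin":0},{"gripper":0.4,"x":0,"y":0,"z":0,"spin":0},{"gripper":1,"x":0,"y":0,"z":0,"spin":0}], "force": 80}}

```text
time: 12.35
eef_pos: [0.4795, 0.3622, 0.0778]
tcp_rot: [0.722, 0.692, 0.001, 0.0]
contact_force: [-0.0, 0.2, 0.3]
opening: 0.511
finger_force: 0.0
```

{"fn": "step_arm", "kwargs": {"commands": [{"gripper":1,"x":0,"y":0,"z":0,"spin":0},{"gripper":1,"x":0,"y":0,"z":0,"spin":0},{"gripper":1,"x":0,"y":0,"z":0,"spin":0},{"gripper":1,"x":0,"y":0,"z":0,"spin":0},{"gripper":1,"x":0,"y":0,"z":0,"spin":0},{"gripper":1,"x":0,"y":0,"z":0,"spin":0},{"gripper":1,"x":0,"y":0,"z":0,"spin":0},{"gripper":1,"x":0,"y":0,"z":0,"spin":0},{"gripper":1,"x":0,"y":0,"z":0,"spin":0},{"gripper":1,"x":0,"y":0,"z":0,"spin":0}]}}

```text
time: 13.35
eef_pos: [0.4785, 0.362, 0.0771]
tcp_rot: [0.722, 0.692, -0.0, -0.0]
contact_force: [-2.7, -1.6, 6.0]
opening: 0.13
finger_force: 78.5
```

{"fn": "step_arm", "kwargs": {"commands": [{"gripper":1,"x":0,"y":0,"z":-5,"spin":0},{"gripper":1,"x":0,"y":0,"z":-10,"spin":0},{"gripper":1,"x":0,"y":0,"z":-15,"spin":0},{"gripper":1,"x":0,"y":0,"z":-20,"spin":0},{"gripper":1,"x":0,"y":0,"z":-25,"spin":0},{"gripper":1,"x":0,"y":0,"z":-25,"spin":0},{"gripper":1,"x":0,"y":0,"z":-25,"spin":0},{"gripper":1,"x":0,"y":0,"z":-18,"spin":0},{"gripper":1,"x":0,"y":0,"z":0,"spin":-5.9},{"gripper":1,"x":0,"y":0,"z":0,"spin":-5.9}]}}

```text
time: 14.35
eef_pos: [0.4794, 0.3621, 0.2221]
tcp_rot: [0.646, 0.763, 0.002, 0.001]
contact_force: [-0.2, -0.2, -2.0]
opening: 0.128
finger_force: 77.8
```

{"fn": "step_arm", "kwargs": {"commands": [{"gripper":1,"x":-20,"y":7,"z":0,"spin":0},{"gripper":1,"x":-35,"y":13,"z":0,"spin":0},{"gripper":1,"x":-40,"y":15,"z":0,"spin":0},{"gripper":1,"x":-45,"y":17,"z":0,"spin":0},{"gripper":1,"x":-45,"y":17,"z":0,"spin":0},{"gripper":1,"x":-45,"y":17,"z":0,"spin":0},{"gripper":1,"x":-45,"y":17,"z":0,"spin":0},{"gripper":1,"x":-35,"y":13,"z":0,"spin":0},{"gripper":1,"x":-23,"y":7,"z":0,"spin":0},{"gripper":1,"x":0,"y":0,"z":0,"spin":0}]}}

```text
time: 15.35
eef_pos: [0.6553, 0.0496, 0.2206]
tcp_rot: [0.649, 0.761, 0.0, 0.001]
contact_force: [0.2, -0.6, 0.2]
opening: 0.126
finger_force: 77.9
```

```bash
python3 - <<'E'
from h import *
s=get_state();Rm=R.from_quat(s['tcp_rot']).as_matrix();p=s['eef_pos'];print(s['time'],p,'yang',np.degrees(np.arctan2(Rm[1,1],Rm[0,1])),Rm[:,2],s['opening'],s['finger_force'])
d=np.array([.6539,.0527,0])-p;print('tool err mm',(Rm.T@d*1000).round(1))
c,P,M,k=snap('wrist');save('w5.png',c);np.save('w5.npy',P)
T=(P-p)@Rm  # tool coords
m=(abs(T[...,0])<.06)&(abs(T[...,1])<.03)&(T[...,2]>-.005)&(T[...,2]<.085)
q=T[m];print('label in tool',m.sum())
for z in np.arange(0,.085,.01):
    w=q[(q[:,2]>=z)&(q[:,2]<z+.01)]
    if len(w)>4:print(round(z,3),len(w),(np.percentile(w,[2,50,98],axis=0)[:,:2]*1000).round(1).tolist())
a=P-[.519,.03,0]; X=a[...,0]*.986+a[...,1]*.166; Y=-a[...,0]*.166+a[...,1]*.986;Z=P[...,2]
m=(Z>.088)&(Z<.1)&(X>.11)&(X<.16)&(abs(Y)<.06);print('rail',m.sum(),(np.percentile(X[m],[1,99]),np.percentile(Y[m],[1,99])) if m.any() else 0)
E
```

```text
15.35 [0.65532712 0.04957884 0.22057672] yang 9.058742788736698 [ 0.00232641 -0.00113049 -0.99999665] 0.12624547230608643 77.90866613388062
tool err mm [  3.6  -1.4 220.6]
label in tool 1112
0.0 385 [[5.3, -16.1], [9.9, 1.2], [22.6, 18.9]]
0.01 284 [[22.0, -1.9], [28.8, 1.2], [34.3, 4.0]]
0.02 58 [[22.6, -2.3], [34.1, 0.9], [34.4, 4.7]]
0.03 28 [[33.8, -1.6], [34.2, 1.2], [34.4, 3.7]]
0.04 26 [[33.9, -1.5], [34.1, 1.2], [34.4, 3.8]]
0.05 26 [[33.9, -1.6], [34.1, 1.2], [34.3, 3.9]]
0.06 22 [[34.0, -1.7], [34.1, 1.2], [34.4, 3.4]]
rail 1170 (array([0.12169755, 0.15206489]), array([-0.04152548,  0.0464129 ]))
```

View pics/w5.png

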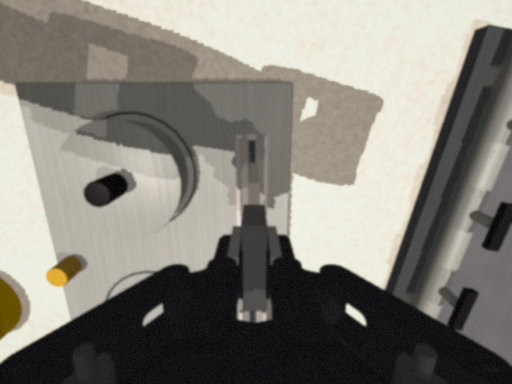

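The view shows the held label (255,200) above the left pocket (252,150), with the pot and weight undisturbed. I let the arm settle, go down part way and measure again.

{"fn": "step_arm", "kwargs": {"commands": [{"gripper":1,"x":0,"y":0,"z":10,"spin":0},{"gripper":1,"x":0,"y":0,"z":10,"spin":0},{"gripper":1,"x":0,"y":0,"z":10,"spin":0},{"gripper":1,"x":0,"y":0,"z":10,"spin":0},{"gripper":1,"x":0,"y":0,"z":5,"spin":0},{"gripper":1,"x":0,"y":0,"z":0,"spin":0},{"gripper":1,"x":0,"y":0,"z":0,"spin":0},{"gripper":1,"x":0,"y":0,"z":0,"spin":0},{"gripper":1,"x":0,"y":0,"z":0,"spin":0},{"gripper":1,"x":0,"y":0,"z":0,"spin":0}]}}

```text
time: 16.4
eef_pos: [0.6541, 0.053, 0.1749]
tcp_rot: [0.647, 0.762, 0.0, 0.0]
contact_force: [-0.1, -0.1, -0.6]
opening: 0.126
finger_force: 77.9
```

```bash
python3 - <<'E'
from h import *
s=get_state();Rm=R.from_quat(s['tcp_rot']).as_matrix();p=s['eef_pos'];print(s['time'],p,'yang',np.degrees(np.arctan2(Rm[1,1],Rm[0,1])),Rm[:,2],s['contact_force'])
d=np.array([.6539,.0527,0])-p;print('tool err mm',(Rm.T@d*1000).round(1))
c,P,M,k=snap('wrist');save('w6.png',c)
T=(P-p)@Rm
f=lambda w:np.percentile(w*1000,[2,25,50,75,98]).round(1)
m=(abs(T[...,0])<.06)&(abs(T[...,1])<.03)&(T[...,2]>.025)&(T[...,2]<.07);print('plate edge x,y',f(T[m][:,0]),f(T[m][:,1]),m.sum())
Z=P[...,2]
m=(abs(T[...,1])<.03)&(abs(T[...,0])<.06)&(Z>.0925)&(Z<.099)
q=T[m]
print('rim',m.sum());H,e=np.histogram(q[:,1]*1000,bins=np.arange(-22,23,1));print(list(zip(e[:-1].astype(int),H)))
print('rim x',f(q[:,0]))
m=(abs(T[...,1])<.012)&(abs(T[...,0])<.06)&(Z>.05)&(Z<.078);print('inner',m.sum())
for z in np.arange(.05,.078,.004):
    w=T[m&(Z>=z)&(Z<z+.004)]
    if len(w)>3:print(round(z,3),len(w),f(w[:,1]),f(w[:,0]))
E
```

```text
16.4 [0.65407871 0.05298336 0.17489366] yang 9.295621529868237 [ 9.68046352e-04 -5.83773264e-05 -9.99999530e-01] [-0.14110002 -0.09481589 -0.64238575]
tool err mm [ -0.2  -0.4 174.9]
plate edge x,y [33.9 34.  34.1 34.2 34.4] [-1.8 -0.3  1.2  2.5  3.8] 120
rim 840
[(np.int64(-22), np.int64(0)), (np.int64(-21), np.int64(0)), (np.int64(-20), np.int64(0)), (np.int64(-19), np.int64(0)), (np.int64(-18), np.int64(0)), (np.int64(-17), np.int64(0)), (np.int64(-16), np.int64(28)), (np.int64(-15), np.int64(78)), (np.int64(-14), np.int64(99)), (np.int64(-13), np.int64(101)), (np.int64(-12), np.int64(93)), (np.int64(-11), np.int64(29)), (np.int64(-10), np.int64(0)), (np.int64(-9), np.int64(0)), (np.int64(-8), np.int64(0)), (np.int64(-7), np.int64(0)), (np.int64(-6), np.int64(0)), (np.int64(-5), np.int64(0)), (np.int64(-4), np.int64(0)), (np.int64(-3), np.int64(0)), (np.int64(-2), np.int64(0)), (np.int64(-1), np.int64(0)), (np.int64(0), np.int64(0)), (np.int64(1), np.int64(0)), (np.int64(2), np.int64(0)), (np.int64(3), np.int64(0)), (np.int64(4), np.int64(0)), (np.int64(5), np.int64(0)), (np.int64(6), np.int64(0)), (np.int64(7), np.int64(0)), (np.int64(8), np.int64(0)), (np.int64(9), np.int64(0)), (np.int64(10), np.int64(41)), (np.int64(11), np.int64(87)), (np.int64(12), np.int64(102)), (np.int64(13), np.int64(88)), (np.int64(14), np.int64(79)), (np.int64(15), np.int64(15)), (np.int64(16), np.int64(0)), (np.int64(17), np.int64(0)), (np.int64(18), np.int64(0)), (np.int64(19), np.int64(0)), (np.int64(20), np.int64(0)), (np.int64(21), np.int64(0))]
rim x [-19.7  -0.7  15.4  31.8  45.4]
inner 211
0.05 24 [-6.8 -4.6 -4.6 -4.3  3.5] [15.5 20.3 25.7 46.7 46.7]
0.054 17 [-4.6 -4.6 -4.6 -3.5  4.2] [ 4.4  7.7 11.3 27.3 43.3]
0.058 130 [-5.5 -2.5 -0.7  1.2  6. ] [ 4.7 28.5 32.4 36.5 46.7]
0.066 20 [-8.1 -4.3 -0.1  4.   7.8] [46.5 46.6 46.7 46.7 46.8]
0.074 20 [-7.8 -4.1 -0.1  3.9  7.6] [46.6 46.6 46.6 46.7 46.7]
```

{"fn": "step_arm", "kwargs": {"commands": [{"gripper":1,"x":0,"y":-1.3,"z":0,"spin":0},{"gripper":1,"x":0,"y":0,"z":4,"spin":0},{"gripper":1,"x":0,"y":0,"z":4,"spin":0},{"gripper":1,"x":0,"y":0,"z":4,"spin":0},{"gripper":1,"x":0,"y":0,"z":4,"spin":0},{"gripper":1,"x":0,"y":0,"z":4,"spin":0},{"gripper":1,"x":0,"y":0,"z":4,"spin":0},{"gripper":1,"x":0,"y":0,"z":4,"spin":0},{"gripper":1,"x":0,"y":0,"z":2,"spin":0},{"gripper":1,"x":0,"y":0,"z":0,"spin":0}]}}

```text
time: 17.45
eef_pos: [0.6523, 0.0529, 0.1438]
tcp_rot: [0.647, 0.762, -0.0, -0.0]
contact_force: [0.4, -1.0, -0.6]
opening: 0.126
finger_force: 77.9
```

{"fn": "step_arm", "kwargs": {"commands": [{"gripper":1,"x":0,"y":0,"z":3,"spin":0},{"gripper":1,"x":0,"y":0,"z":3,"spin":0},{"gripper":1,"x":0,"y":0,"z":3,"spin":0},{"gripper":1,"x":0,"y":0,"z":3,"spin":0},{"gripper":1,"x":0,"y":0,"z":2,"spin":0},{"gripper":1,"x":0,"y":0,"z":2,"spin":0},{"gripper":1,"x":0,"y":0,"z":2,"spin":0},{"gripper":1,"x":0,"y":0,"z":2,"spin":0},{"gripper":1,"x":0,"y":0,"z":0,"spin":0},{"gripper":1,"x":0,"y":0,"z":0,"spin":0}]}}

```text
time: 18.45
eef_pos: [0.6525, 0.0528, 0.125]
tcp_rot: [0.647, 0.762, -0.0, -0.0]
contact_force: [-3.7, -0.5, 4.6]
opening: 0.127
finger_force: 78.6
```

{"fn": "step_arm", "kwargs": {"commands": [{"gripper":1,"x":0,"y":-0.5,"z":1.5,"spin":0},{"gripper":1,"x":0,"y":0,"z":1.5,"spin":0},{"gripper":1,"x":0,"y":0,"z":1.5,"spin":0},{"gripper":1,"x":0,"y":0,"z":1,"spin":0},{"gripper":1,"x":0,"y":0,"z":0,"spin":0},{"gripper":1,"x":0,"y":0,"z":0,"spin":0},{"gripper":1,"x":0,"y":0,"z":0,"spin":0},{"gripper":1,"x":0,"y":0,"z":0,"spin":0},{"gripper":1,"x":0,"y":0,"z":0,"spin":0},{"gripper":1,"x":0,"y":0,"z":0,"spin":0}]}}

```text
time: 19.45
eef_pos: [0.6525, 0.0528, 0.1205]
tcp_rot: [0.647, 0.762, 0.0, 0.0]
contact_force: [-4.5, -0.1, 8.5]
opening: 0.131
finger_force: 79.0
```

{"fn": "step_arm", "kwargs": {"commands": [{"gripper":1,"x":0,"y":0,"z":1,"spin":0},{"gripper":1,"x":0,"y":0,"z":1,"spin":0},{"gripper":1,"x":0,"y":0,"z":0,"spin":0},{"gripper":1,"x":0,"y":0,"z":0,"spin":0},{"gripper":1,"x":0,"y":0,"z":0,"spin":0},{"gripper":1,"x":0,"y":0,"z":0,"spin":0},{"gripper":1,"x":0,"y":0,"z":0,"spin":0},{"gripper":1,"x":0,"y":0,"z":0,"spin":0},{"gripper":1,"x":0,"y":0,"z":0,"spin":0},{"gripper":1,"x":0,"y":0,"z":0,"spin":0}]}}

```text
time: 20.45
eef_pos: [0.6527, 0.0528, 0.1201]
tcp_rot: [0.647, 0.762, 0.0, 0.0]
contact_force: [-5.6, -0.4, 12.2]
opening: 0.129
finger_force: 80.0
```

```bash
python3 - <<'E'
from h import *
s=get_state();Rm=R.from_quat(s['tcp_rot']).as_matrix();p=s['eef_pos'];print(s['time'],p,s['contact_force'],s['wrist_torque'])
c,P,M,k=snap('wrist');save('w7.png',c)
T=(P-p)@Rm;Z=P[...,2]
f=lambda w:np.percentile(w*1000,[2,50,98]).round(1)
m=(abs(T[...,0])<.04)&(abs(T[...,1])<.008)&(T[...,2]>.008)&(T[...,2]<.02);print('plate shoulder z (exp ~.108)',f(Z[m]),f(T[m][:,1]),f(T[m][:,0]))
m=(abs(T[...,1])<.006)&(T[...,0]>.03)&(T[...,0]<.046);print('beside label z (bar)',m.sum(),f(Z[m]) if m.any() else '')
h=np.hypot(P[...,0]-.52,P[...,1]-.0306)
m=(Z>0.118)&(Z<0.135)&(h<.04);print('knob',np.nanmean(P[m],0),m.sum())
E
```

```text
20.45 [0.65272804 0.05280152 0.12006188] [-5.58349807 -0.38600516 12.2480007 ] [0.07943195 1.23024619 0.03561339]
plate shoulder z (exp ~.108) [100.6 109.  111.5] [-3.   1.2  3.9] [21.2 28.2 34.3]
beside label z (bar) 566 [ 45.1  82.2 109.6]
knob [0.52958821 0.03305881 0.12417304] 1056
```

View pics/w7.png

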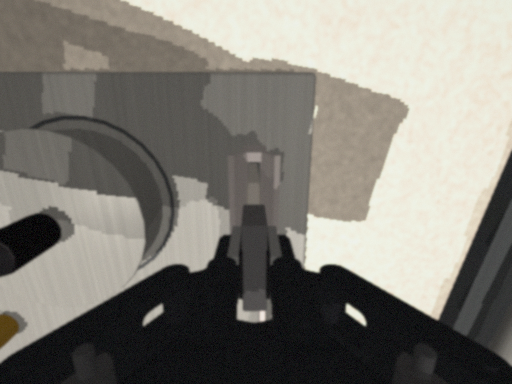

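The view shows the label standing in the pocket (255,200) and the bar bottomed: the force is 12 N and the arm no longer descends. The knob is cut off by the image edge, so I check the pot with the other cameras before signing off.

```bash
python3 - <<'E'
from h import *
for n in('scene','wrist','top'):
    c,P,M,k=snap(n);Z=P[...,2];h=np.hypot(P[...,0]-.52,P[...,1]-.0306)
    m=(Z>.086)&(Z<.094)&(h<.085);q=P[m]
    if len(q)>10:
        t=np.linalg.lstsq(np.c_[q[:,:2],np.ones(len(q))],q[:,2],rcond=None)[0]
        print(n,'lid',m.sum(),cv2.minEnclosingCircle(q[:,:2].astype(np.float32)),q[:,2].mean(),'tilt',t[:2])
    m=(Z>.1235)&(Z<.131)&(h<.03);print('knob top',m.sum(),P[m].mean(0) if m.any() else '')
E
```

```text
scene lid 729 ((0.5226854681968689, 0.02843182533979416), 0.06308186799287796) 0.08883321682266848 tilt [-0.00106191  0.00165674]
knob top 33 [0.5226127  0.02795605 0.12561805]
wrist lid 18815 ((0.5220930576324463, 0.03025672771036625), 0.06312711536884308) 0.08963010959332376 tilt [-0.01970183 -0.00407395]
knob top 652 [0.52944104 0.03158241 0.12630409]
top lid 420 ((0.5175847411155701, 0.019141050055623055), 0.05997055396437645) 0.08876244504306766 tilt [0.00234161 0.0309563 ]
knob top 9 [0.51873113 0.02112738 0.12590526]
```

The scene and wrist lid fits put the pot within about 4 mm of the disc centre and upright. Signing off.

```bash
python3 -c "
from plant import *
print(sign_off())"
```

```text
the job is handed in; nothing more can be done
None
```

The job is handed in (no verdict was returned): the pot stands upright within about 4 mm of the disc centre, and the gripper still holds the label holder against the bar's stop in the left pocket at about 12 N.

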